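Shut and bolt the specimen chest

ROBOT

A 6-joint arm with a two-finger parallel gripper is mounted at the origin on the work surface. World frame = base frame: x ahead of the robot, y to its left, z up, the work surface at z = 0. Lengths are in m, angles in rad, forces in N, time in s.
With the tool pointing down it reaches from about 0.35 to 0.875 m from the base axis. Payload 15.5 kg.
Tool frame: the origin (TCP) lies midway between the tips of the shut fingers; the grasp point (between the pads) lies 19 mm behind it; z points along the fingers, y is the line along which they close (so a half turn about z gives the same grasp; the last joint's range is limited). The gripper opens to 85 mm and grips with 20 to 120 N. Pads are 22 mm wide; open, the fingers measure 114 mm over their backs; the gripper's body (76 mm by 85 mm) begins 54 mm behind the grasp point. The pads swing forward as they close: fully open they stand 13 mm farther back than shut.
Start: joints at [1.022, 0.494, 1.345, -0, 1.302, -0.096], TCP at [0.273, 0.562, 0.231] pointing down, gripper open.
Joint ranges: [-2.91, 2.91], [-0.82, 2.16], [0.22, 2.67], [-1.22, 4.37], [0.12, 2.79], [-3.08, 3.08]. Speed limits (rad/s): [1.89, 1.89, 2.57, 3.01, 3.01, 3.01].

INTERFACE

Orientations are given as a rotation vector (axis times angle).
In Python, from rig import env gives the robot as it stands.
- The arm moves only by the tool move_arm, never from a script. Its arguments are lists of equal length, an entry for each row: "fingers": the gripper's target within -1 to 1 (shut at 1, half-way at 0, fully open at -1); "offset": the shift along the tool's x, y, z scaled (see below), a list of three; "angular": the turn, a rotation vector about the tool's x, y, z scaled (see below), a list of three. A call has 1 to 5 rows; each row is the pose to reach, as a shift and turn from the pose commanded when the call began, along the tool's axes at that moment; what a row does not reach only later rows make up. The controller multiplies each number of a shift by 0.4 m and each number of a turn by 90 degrees. A row lasts 1/8 s, in which the tool goes at most 62.5 mm and 10.7 degrees, less where a joint would pass 70% of its speed; a pose out of reach is approached as far as the arm can. A call with a number of a shift or a turn outside -1 to 1 is refused whole. A call with a gripper value outside its range is refused whole. The fingers move at their own pace and stop on an object; "force" is the grip in N (left out, the last holds). Time passes only in rows, so rows that repeat a pose let the fingers close. It gives the time, the measured TCP pose, the force, the opening and the grip force at its end, in the units of the state.
- env.get_state(): the state, without advancing time (a new reading comes with each control period).
- env.grab_frame(name): name is "scene" or "top" or "wrist"; returns a dict with "color" (384x512x3 uint8, red, green, blue), "vfov" (degrees; the focal length in pixels is half the picture's height over the tangent of half this angle, whatever the lens; pixels are square), "cx", "cy" (the principal point, pixels), "distortion" ([k1, k2, p1, p2, k3] as OpenCV has them; the pictures are not rectified), "world_to_cam" (4x4, takes a point from world to camera coordinates). Camera axes: x right, y down, z forward; pixel columns grow to the right and rows downward; lengths in m; the calibration is good to about 2 mm. A picture is of the moment at which its call begins. There is no depth.
- env.job_done(): hands the job in; it is judged then, once.
The state is a dict: "time": time; "qpos": joint angles; "joint_velocities": joint speeds; "joint_torque": joint torques, N m; "tcp_pos": TCP position; "tool_rot": TCP orientation; "ft_force": force on the tool from outside, world axes, zero at the start; "moment": the same for the moment, N m; "finger_gap": finger opening in m; "grasp_force": force on a finger pad.
Only numpy, scipy, OpenCV 4.12 (cv2) and the standard library are available. Lean on these libraries where they do the work, as an engineer would, in place of code of your own. Each camera call takes 0.05 s, during which the arm holds its last target. There are 200 camera calls.

TASK

The lid of the aluminium specimen chest is standing ajar. With the fingertips, press the lid fully shut, then push the barrel bolt on top of it all the way across by its upright knobbed handle, and push the handle over through the side notch until it lies down at its stop, so the chest is locked. Only push: do not raise the lid, and leave the tube rack, the dish and the blue case where they are.

Things in the scene. Friction and masses are not known exactly. Their poses are not given: they have to be found in the camera images.
- chest: Fixed aluminium transport chest, 260 mm along its x (deep), 360 mm along its y (wide). Origin: centre of its underside, on the bench. x points away from the robot (give or take the yaw), y left, z up. Wall rim 135 mm up, top face of the shut lid 139 mm. The lid is hinged along the far rim (x = +130, z = 135 mm); its near edge (x = -134 mm) stands up when ajar.
- lid (a joint): Hinge angle of the lid in rad: 0 is shut, it grows as the near edge goes up (start 0.2 to 0.45). The hinge is stiff: the lid stays where it is left, and pressing near the front edge takes about 3 to 10 N.
- lid_front (a point): Point on the top face of the lid, in the middle of its width, 44 mm in from its near edge and 220 mm from the hinge line: a good place to press.
- notch (a point): Point on the bolt's rod axis at the middle of the slot's side notch. Lid shut: chest x = -10, y = -102, z = 158 mm. The 16 mm rod lies along y in a slotted steel barrel (outer radius 15.5, top 174 mm up, y = -35 to -125 mm) on a 40 mm wide plate. L-shaped slot: along the barrel's top for the whole stroke, then at its -y end a 16 mm wide notch down the far (+x) side.
- keeper (a point): Centre of the hole in the steel keeper plate that takes the rod; the plate, 45 mm wide and 4 mm thick, stands on the chest's right-hand end wall (chest x = -10, y = -190, z = 158 mm) and reaches 179 mm above the bench.
- bolt (a joint): Travel of the barrel bolt on the lid in m: 0 is drawn back, it grows as rod and handle move towards the chest's -y into the keeper, 0.055 is fully across (end stop). Start 0 to 0.02. Sliding friction about 1.5 N. The handle can turn into the notch only above about 0.048.
- handle (a joint): Angle of the bolt's handle (8 mm neck, ball on its end) about the rod axis in rad: 0 upright, square to the lid; it grows as the handle leans to the chest's +x (away from the robot); 1.4 is its stop, almost level. In the long run of the slot the barrel's edges hold it upright within about 0.15 rad, 0.35 if pushed hard. It stays where it is left and turns with about 1 N at the knob.
- knob (a point): Centre of the steel ball on the end of the bolt's handle, ball diameter 22 mm, 55 mm from the rod axis. At the shut lid with the handle upright it is 213 mm above the bench; seen in the chest's frame at x = -10 mm, y = -50 mm minus the bolt's travel. With the handle down at its stop it is 167 mm above the bench at x = +44 mm.
- tube_rack: Loose white rack of capped sample tubes, 200 x 66 mm, 100 mm high, to the left of the chest; to be left alone. Origin: centre of its underside.
- dish: Loose round steel dish, 120 mm across, 35 mm high, to the right of the chest, behind the blue case; to be left alone. Origin: centre of its underside.
- blue_case: Loose flat blue plastic case, 120 x 190 mm, 37 mm high, to the right of the chest; to be left alone. Origin: centre of its underside.

How it is judged:
By the outcome, as a careful person would: the job done as asked, in the order asked, and still so for the second after the job is handed in, with the robot touching nothing.
It also fails if it takes over 50 s, if anything falls off the work surface, if the arm or the gripper's body presses on something with over 40 N, if the wrist force passes 120 N, or if a joint passes its speed limit or range.

## Working session

There is one attempt and no reset: what is moved stays moved. The work goes in short steps, Python scripts to look and compute and a tool call to move; the robot and the scene stay as the last step left them, time stands still between calls to the robot, and variables do not carry over. Pictures are saved under pics/ and viewed, at most 10 in all, crops included, and the job is handed in when it is done.

Besides the shell and the picture viewer there is one more tool, called after "Request:" as name(argument=value, ...) on one line, values as JSON. move_arm: Moves the arm, as the interface text tells. Its arguments: {"type":"object","properties":{"fingers":{"type":"array"},"offset":{"type":"array"},"angular":{"type":"array"},"force":{"type":"number"}},"required":["fingers","offset","angular"]}

```bash
mkdir -p pics
cat > h.py <<'E'
import numpy as np, cv2
from rig import env
def K(f):
    fl=192/np.tan(np.radians(f["vfov"])/2); return np.array([[fl,0,f["cx"]],[0,fl,f["cy"]],[0,0,1.]])
def grab(n,out):
    f=env.grab_frame(n); cv2.imwrite("pics/"+out,f["color"][:,:,::-1]); 
    np.savez("pics/"+out+".npz",**{k:np.array(v) for k,v in f.items() if k!="color"}); return f
def load(out): return {k:v for k,v in np.load("pics/"+out+".npz").items()}
def proj(f,P):
    T=np.array(f["world_to_cam"]); r=cv2.Rodrigues(T[:3,:3])[0]
    return cv2.projectPoints(np.array(P,float).reshape(-1,1,3),r,T[:3,3],K(f),np.array(f["distortion"],float))[0].reshape(-1,2)
def ray(f,uv):
    T=np.array(f["world_to_cam"]); R=T[:3,:3]
    n=cv2.undistortPoints(np.array(uv,float).reshape(-1,1,2),K(f),np.array(f["distortion"],float)).reshape(2)
    return -R.T@T[:3,3], R.T@np.append(n,1)
def atz(f,uv,z):
    o,d=ray(f,uv); return o+d*(z-o[2])/d[2]
def tri(fs,uvs):
    A=0;b=0
    for f,uv in zip(fs,uvs):
        o,d=ray(f,uv); d=d/np.linalg.norm(d); M=np.eye(3)-np.outer(d,d); A=A+M; b=b+M@o
    return np.linalg.solve(A,b)
E
python3 - <<'E'
from h import *
a=grab("scene","s0.png");b=grab("top","t0.png")
s=env.get_state();print(s["tcp_pos"],s["tool_rot"],s["ft_force"],s["time"])
for n,f in(("s",a),("t",b)):
    o,_=ray(f,[256,192]);print(n,o)
E
```

```text
[0.273252   0.56175013 0.2307916 ] [-7.05118156e-01 -3.06110859e+00  1.59461090e-03] [-0.43748173  0.69554781  0.13424966] 0.1
s [ 0.82025943 -0.3283549   0.9332587 ]
t [0.420631   0.03619158 0.96341532]
```

View pics/s0.png

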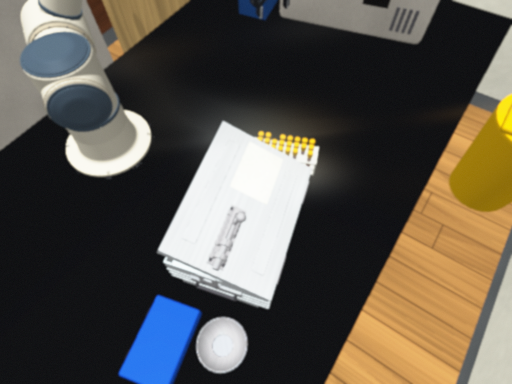

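View pics/t0.png

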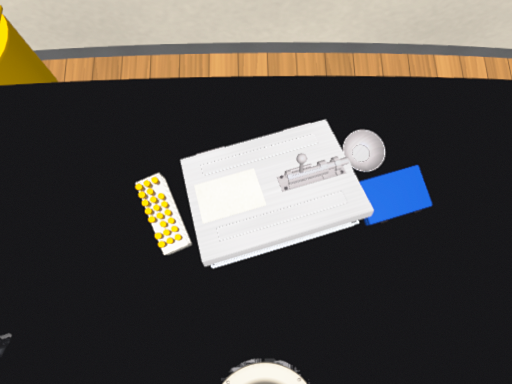

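The top view shows the lid corners at (205,264), (372,212), (181,158) and (326,122), with the knob at (302,158). In the scene view the corners are at (225,123), (163,250), (312,165) and (268,305).

```bash
cat >> h.py <<'E'
def lidpt(p,x,y,h):
    # chest coordinates with shut lid x,y and height z=h -> world, p=[cx,cy,yaw,lid]
    cx,cy,yaw,q=p[:4]; dx=x-.130; dz=h-.135
    X=.130+dx*np.cos(q)+dz*np.sin(q); Z=.135-dx*np.sin(q)+dz*np.cos(q)
    return np.array([cx+X*np.cos(yaw)-y*np.sin(yaw),cy+X*np.sin(yaw)+y*np.cos(yaw),Z])
E
python3 - <<'E'
from h import *
from scipy.optimize import least_squares
a=load("s0.png");b=load("t0.png")
T=[(205,264),(372,212),(181,158),(326,122)];S=[(225,123),(163,250),(312,165),(268,305)]
def pts(p): return [lidpt(p,x,y,.139) for x,y in((-.134,p[4]),(-.134,-p[4]),(.130,p[4]),(.130,-p[4]))]
def res(p):
    P=pts(p); return np.r_[(proj(b,P)-T).ravel(),(proj(a,P)-S).ravel()[[0,1,2,3,6,7]]]
def knob(p,t): return lidpt(p,-.010,-.050-t,.213)
r=least_squares(res,[.55,0,.2,.3,.18]);print(r.x,r.fun.round(1))
p=r.x
r2=least_squares(lambda t:(proj(b,[knob(p,t[0])])-[302,158]).ravel(),[.01]);print(r2.x,r2.fun)
print("knob",knob(p,r2.x[0]),proj(a,[knob(p,r2.x[0])]),"front",lidpt(p,-.09,0,.139),lidpt([*p[:3],0],-.09,0,.139))
for n,f,c in(("s0.png",a,(140,100,200,220)),("t0.png",b,(170,110,220,165))):
    im=cv2.imread("pics/"+n)
    x,y,w,h=c; im=cv2.resize(im[y:y+h,x:x+w],None,fx=2.7,fy=2.7,interpolation=cv2.INTER_CUBIC)
    for q in proj(f,pts(p)+[knob(p,r2.x[0])]): cv2.circle(im,tuple(((q-[x,y])*2.7+1.3).astype(int)),4,(0,0,255),1)
    cv2.imwrite("pics/c_"+n,im)
E
```

```text
[ 0.56316446 -0.02408527  0.25534289  0.33114342  0.18434416] [-2.  -3.  -0.3 -0.4 -0.2 -0.4  0.6 -3.4 -2.2  1.  -5.4  1.3  0.7 -4.9]
[0.01825209] [0.5516295  2.00867983]
knob [ 0.6026245  -0.08432378  0.25427979] [[238.66598675 218.04827275]] front [ 0.48890568 -0.04346986  0.21031008] [ 0.47608255 -0.04681722  0.139     ]
```

View pics/c_s0.png

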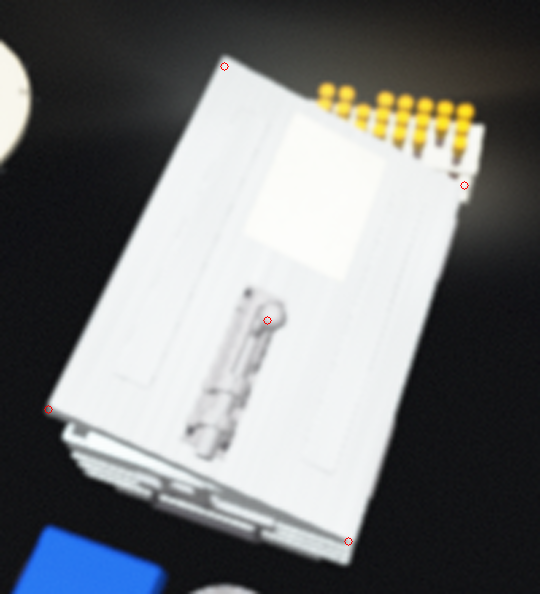

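View pics/c_t0.png

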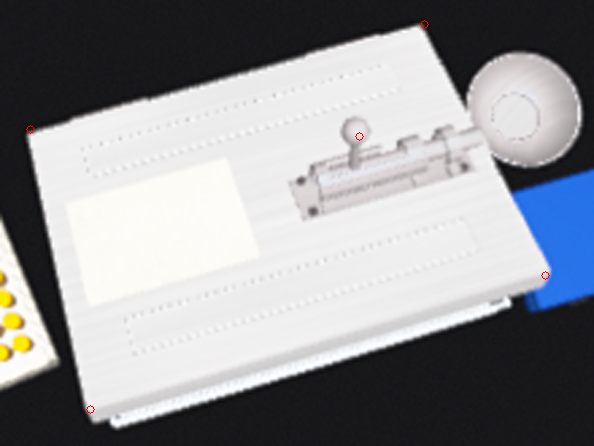

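The fit (chest about (0.563, -0.024), yaw 0.255, lid 0.33 rad, bolt about 0.018) matches both crops within a few px. The knob is at (240,216) in the scene view and (301.5,158) in the top view. I'll set out now: raise the tool, then travel above the lid with fingers shut.

```bash
cat >> h.py <<'E'
from scipy.spatial.transform import Rotation as Ro
def go(target,yaw=None):
    s=env.get_state(); R=Ro.from_rotvec(s["tool_rot"])
    print("tcp",np.round(s["tcp_pos"],4),"F",np.round(s["ft_force"],1),"t",s["time"])
    o=R.inv().apply(np.array(target)-s["tcp_pos"])/.4
    if yaw is None: a=np.zeros(3)
    else:
        c,n=np.cos(yaw),np.sin(yaw)
        Rt=Ro.from_matrix(np.array([[c,n,0],[n,-c,0],[0,0,-1.]]).T)
        a=(R.inv()*Rt).as_rotvec()/(np.pi/2)
    print("offset",o.round(3),"ang",a.round(3))
E
python3 -c "
from h import *
go([.489,-.043,.29],np.pi+.255)"
```

```text
tcp [0.2733 0.5618 0.2308] F [-0.4  0.7  0.1] t 0.1
offset [-1.146 -1.124 -0.147] ang [-0.001 -0.    -0.451]
```

Request:
move_arm(fingers=[1,1,1,1,1], offset=[[0,0,-0.15],[-0.15,-0.15,-0.15],[-0.3,-0.3,-0.15],[-0.42,-0.42,-0.15],[-0.53,-0.53,-0.15]], angular=[[0,0,0],[0,0,0],[0,0,0],[0,0,0],[0,0,0]])

```text
time: 0.72
tcp_pos: [0.3552, 0.3238, 0.2911]
tool_rot: [-0.705, -3.062, 0.0]
ft_force: [1.1, -0.0, 0.5]
finger_gap: 0.0001
grasp_force: 0.0
```

```bash
python3 -c "
from h import *
go([.489,-.043,.29],np.pi+.255)"
```

```text
tcp [0.3552 0.3238 0.2911] F [ 1.1 -0.   0.5] t 0.725
offset [-0.702 -0.679  0.003] ang [-0.   -0.   -0.45]
```

Request:
move_arm(fingers=[1,1,1,1,1], offset=[[-0.7,-0.68,0],[-0.7,-0.68,0],[-0.7,-0.68,0],[-0.7,-0.68,0],[-0.7,-0.68,0]], angular=[[0,0,-0.45],[0,0,-0.45],[0,0,-0.45],[0,0,-0.45],[0,0,-0.45]])

```text
time: 1.35
tcp_pos: [0.447, 0.0748, 0.2913]
tool_rot: [-0.406, 3.115, 0.0]
ft_force: [2.2, 1.5, -0.7]
finger_gap: 0.0001
grasp_force: 0.0
```

```bash
python3 -c "
from h import *
go([.489,-.043,.225],np.pi+.255)"
```

```text
tcp [0.447  0.0748 0.2913] F [ 2.2  1.5 -0.7] t 1.35
offset [-0.026 -0.312  0.166] ang [0.    0.    0.003]
```

Request:
move_arm(fingers=[1,1,1,1,1], offset=[[-0.02,-0.16,0],[-0.026,-0.312,0],[-0.026,-0.312,0.08],[-0.026,-0.312,0.16],[-0.026,-0.312,0.16]], angular=[[0,0,0],[0,0,0],[0,0,0],[0,0,0],[0,0,0]])

```text
time: 1.98
tcp_pos: [0.4868, -0.0419, 0.2257]
tool_rot: [0.397, -3.112, -0.002]
ft_force: [-0.2, -0.6, 0.4]
finger_gap: 0.0
grasp_force: 0.0
```

```bash
python3 -c "
from h import *
go([.476,-.047,.139],np.pi+.255)"
```

```text
tcp [ 0.4868 -0.0419  0.2257] F [-0.2 -0.6  0.4] t 1.975
offset [ 0.029 -0.006  0.217] ang [ 0.001 -0.002 -0.001]
```

Now press down, following the arc at a moderate pace.

Request:
move_arm(fingers=[1,1,1,1,1], offset=[[0.005,0,0.04],[0.01,0,0.08],[0.017,0,0.12],[0.022,0,0.16],[0.028,0,0.19]], angular=[[0,0,0],[0,0,0],[0,0,0],[0,0,0],[0,0,0]])

```text
time: 2.6
tcp_pos: [0.4782, -0.0448, 0.1519]
tool_rot: [-0.398, 3.114, -0.001]
ft_force: [1.6, -0.0, 1.7]
finger_gap: 0.0003
grasp_force: 1.0
```

Request:
move_arm(fingers=[1,1,1,1,1], offset=[[0,0,0.008],[0,0,0.016],[0,0,0.022],[0,0,0.028],[0,0,0.03]], angular=[[0,0,0],[0,0,0],[0,0,0],[0,0,0],[0,0,0]])

```text
time: 3.22
tcp_pos: [0.4774, -0.0449, 0.1393]
tool_rot: [-0.398, 3.116, -0.0]
ft_force: [-0.9, -0.0, 0.9]
finger_gap: -0.0
grasp_force: 0.8
```

Request:
move_arm(fingers=[1,1,1,1], offset=[[0,0,0.004],[0,0,0.008],[0,0,0.01],[0,0,0.01]], angular=[[0,0,0],[0,0,0],[0,0,0],[0,0,0]])

```text
time: 3.72
tcp_pos: [0.4776, -0.0449, 0.1384]
tool_rot: [-0.398, 3.114, -0.002]
ft_force: [-21.7, 3.2, 81.8]
finger_gap: 0.0002
grasp_force: 40.6
```

Request:
move_arm(fingers=[1,1,1,1,1], offset=[[0,0,-0.05],[0,0,-0.15],[0,0.1,-0.3],[0.1,0.25,-0.33],[0.2,0.35,-0.33]], angular=[[0,0,0],[0,0,0],[0,0,0],[0,0,0],[0,0,0]])

```text
time: 4.35
tcp_pos: [0.3728, 0.0662, 0.2678]
tool_rot: [-0.397, 3.114, -0.0]
ft_force: [-0.4, 0.7, -0.4]
finger_gap: -0.0003
grasp_force: 0.0
```

Run:
```python
from h import *
ims=[]
for n,c in(("scene",(140,100,200,220)),("top",(170,110,220,165))):
    grab(n,n+"1.png"); x,y,w,h=c
    im=cv2.imread("pics/"+n+"1.png")[y:y+h,x:x+w]
    ims.append(cv2.resize(im,None,fx=1.9*(1 if n=="scene" else 1),fy=1.9,interpolation=cv2.INTER_CUBIC))
H=max(i.shape[0] for i in ims)
ims=[cv2.copyMakeBorder(i,0,H-i.shape[0],0,0,cv2.BORDER_CONSTANT) for i in ims]
im=cv2.hconcat(ims);print(im.shape);cv2.imwrite("pics/c1.png",im)
```

```text
(418, 798, 3)
```

View pics/c1.png

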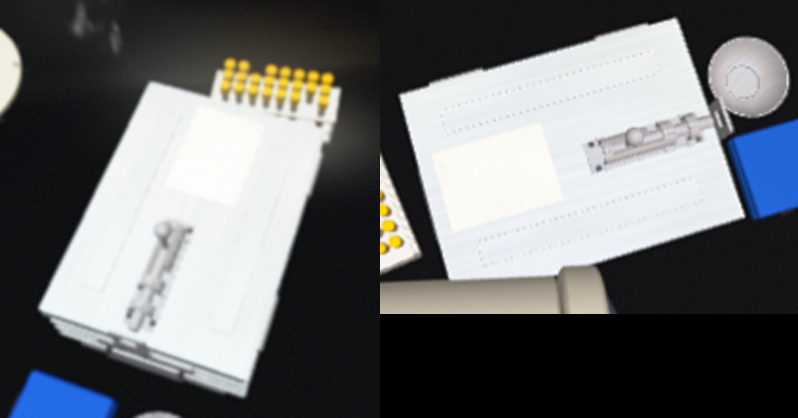

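The lid now looks shut. The scene crop has corners at (150,83) and (40,310) and the knob at (162,230). The top crop has corners at (401,95), (678,18), (743,216) and (450,279), and the knob at (635,136).

Run:
```python
from h import *
from scipy.optimize import least_squares
a=load("scene1.png");b=load("top1.png")
S=lambda u:np.array(u)/1.9+[140,100]; 
T=lambda u:(np.array(u)-[380,0])/1.9+[170,110]
tu=T([(450,279),(743,216),(401,95),(678,18)]);su=S([(150,83),(40,310)])
def pts(p): return [lidpt([*p[:3],0],x,y,.139) for x,y in((-.134,p[3]),(-.134,-p[3]),(.130,p[3]),(.130,-p[3]))]
def res(p): P=pts(p); return np.r_[(proj(b,P)-tu).ravel(),(proj(a,P[:2])-su).ravel()]
r=least_squares(res,[.56,-.02,.25,.18]);print(r.x,r.fun.round(1))
p=r.x
k=tri([a,b],[S([162,230]),T([635,136])]);print("knob",k)
c,s=np.cos(p[2]),np.sin(p[2]);d=k[:2]-p[:2];print("chest knob",d@[c,s],d@[-s,c],"tip cur")
P=lambda x,y:lidpt([*p[:3],0],x,y,.2)
print(P(-.01,0),P(-.01,-.05))
go([*P(-.01,-.005)[:2],.27],np.pi+p[2])
```

```text
[ 0.56620849 -0.02458085  0.24228871  0.18404575] [ 1.7  7.6 -0.1 -1.8  0.7 -4.3  0.9 -0.8  3.3 -0.5  0.2 -1.4]
knob [ 0.56661065 -0.09221605  0.20980302]
chest knob -0.015836968322588706 -0.06575616327683755 tip cur
[ 0.55650058 -0.0269801   0.2       ] [ 0.56849683 -0.07551967  0.2       ]
tcp [0.3684 0.0672 0.267 ] F [ 0.1 -0.2 -0.2] t 4.45
offset [-0.395 -0.36  -0.008] ang [ 0.001 -0.001  0.009]
```

Run:
```python
from h import *
from scipy.optimize import least_squares
a=load("scene1.png");b=load("top1.png")
S=lambda u:np.array(u)/1.9+[140,100]; 
T=lambda u:(np.array(u)-[380,0])/1.9+[170,110]
tu=T([(450,279),(743,216),(401,95),(678,18)]);su=S([(150,83),(40,310)])
k=tri([a,b],[S([162,230]),T([635,136])])
def pts(p): return [lidpt([*p[:3],0],x,y,.139) for x,y in((-.134,.18),(-.134,-.18),(.130,.18),(.130,-.18))]
def res(p): P=pts(p); return np.r_[(proj(b,P)-tu).ravel()[2:],(proj(a,P[:2])-su).ravel()]
r=least_squares(res,[.56,-.02,.25]);print(r.x,r.fun.round(1))
p=r.x; np.save("p.npy",p)
c,s=np.cos(p[2]),np.sin(p[2]);d=k[:2]-p[:2];print("chest knob",d@[c,s],d@[-s,c])
kx=lambda dx,dy,z:[k[0]+c*dx-s*dy,k[1]+s*dx+c*dy,z]
go(kx(0,.05,.28),np.pi+p[2])
```

```text
[ 0.56086775 -0.02622428  0.26544686] [-0.2 -1.2  2.2 -0.6 -1.5  0.4 -0.9  0.6 -0.2 -1.8]
chest knob -0.011770553208137137 -0.06518703630675572
tcp [0.3684 0.0672 0.267 ] F [ 0.1 -0.2 -0.2] t 4.45
offset [-0.377 -0.386 -0.033] ang [ 0.001 -0.001 -0.006]
```

Request:
move_arm(fingers=[1,1,1,1,1], offset=[[-0.1,-0.1,-0.033],[-0.2,-0.2,-0.033],[-0.3,-0.3,-0.033],[-0.377,-0.386,-0.033],[-0.377,-0.386,-0.033]], angular=[[0,0,0],[0,0,0],[0,0,0],[0,0,0],[0,0,0]])

```text
time: 5.08
tcp_pos: [0.56, -0.0483, 0.2791]
tool_rot: [-0.395, 3.116, -0.0]
ft_force: [-0.8, 1.0, 0.3]
finger_gap: -0.0007
grasp_force: 0.0
```

```bash
cat >> h.py <<'E'
def ch(x,y,z):
    p=np.load("p.npy"); return lidpt([*p,0],x,y,z)
def where():
    p=np.load("p.npy"); s=env.get_state(); d=s["tcp_pos"][:2]-p[:2]; c,n=np.cos(p[2]),np.sin(p[2]); print("tcp chest",(d@[c,n]).round(4),(d@[-n,c]).round(4))
E
python3 -c "
from h import *
where(); go(ch(-.011,-.018,.2),np.pi+.265)"
```

```text
tcp chest -0.0066 -0.0211
tcp [ 0.56   -0.0483  0.2791] F [-0.8  1.   0.3] t 5.075
offset [0.011 0.008 0.198] ang [-0.     0.    -0.008]
```

Request:
move_arm(fingers=[1,1,1,1,1], offset=[[0.011,0.008,0.1],[0.011,0.008,0.195],[0.011,0.008,0.195],[0.011,-0.02,0.195],[0.011,-0.05,0.195]], angular=[[0,0,-0.008],[0,0,-0.008],[0,0,-0.008],[0,0,-0.008],[0,0,-0.008]])

```text
time: 5.7
tcp_pos: [0.5597, -0.0679, 0.2036]
tool_rot: [-0.418, 3.111, -0.002]
ft_force: [-0.8, -0.3, -0.7]
finger_gap: -0.0
grasp_force: 0.0
```

Request:
move_arm(fingers=[1,1,1,1,1], offset=[[0,-0.02,0],[0,-0.04,0],[0,-0.06,0],[0,-0.08,0],[0,-0.08,0]], angular=[[0,0,0],[0,0,0],[0,0,0],[0,0,0],[0,0,0]])

```text
time: 6.32
tcp_pos: [0.5671, -0.0984, 0.2018]
tool_rot: [0.417, -3.114, 0.0]
ft_force: [-0.0, -0.1, -0.9]
finger_gap: 0.0
grasp_force: 0.0
```

```bash
python3 -c "
from h import *
where(); go(ch(-.011,-.079,.2),np.pi+.265)"
```

```text
tcp chest -0.0129 -0.0713
tcp [ 0.5671 -0.0984  0.2018] F [-0.  -0.1 -0.9] t 6.325
offset [-0.005 -0.019  0.005] ang [-0.    -0.     0.001]
```

Request:
move_arm(fingers=[1,1,1,1], offset=[[-0.005,-0.012,0.005],[-0.005,-0.024,0.005],[-0.005,-0.03,0.005],[-0.005,-0.03,0.005]], angular=[[0,0,0],[0,0,0],[0,0,0],[0,0,0]])

```text
time: 6.82
tcp_pos: [0.5709, -0.106, 0.1996]
tool_rot: [0.418, -3.112, -0.008]
ft_force: [-6.9, 25.9, 9.1]
finger_gap: -0.0001
grasp_force: 12.9
```

```bash
python3 -c "
from h import *
where(); go(ch(-.011,-.079,.2),np.pi+.265)
ims=[]
for n,c in(('scene',(140,100,200,220)),('top',(230,90,160,130))):
    grab(n,n+'2.png'); x,y,w,h=c
    ims.append(cv2.resize(cv2.imread('pics/'+n+'2.png')[y:y+h,x:x+w],None,fx=2.1,fy=2.1,interpolation=cv2.INTER_CUBIC))
H=ims[0].shape[0]
ims[1]=cv2.copyMakeBorder(ims[1],0,H-ims[1].shape[0],0,0,cv2.BORDER_CONSTANT)
cv2.imwrite('pics/c2.png',cv2.hconcat(ims))"
```

```text
tcp chest -0.0113 -0.0796
tcp [ 0.5709 -0.106   0.1996] F [-6.9 25.9  9.1] t 6.825
offset [-0.001  0.002 -0.001] ang [ 0.003 -0.001  0.001]
```

View pics/c2.png

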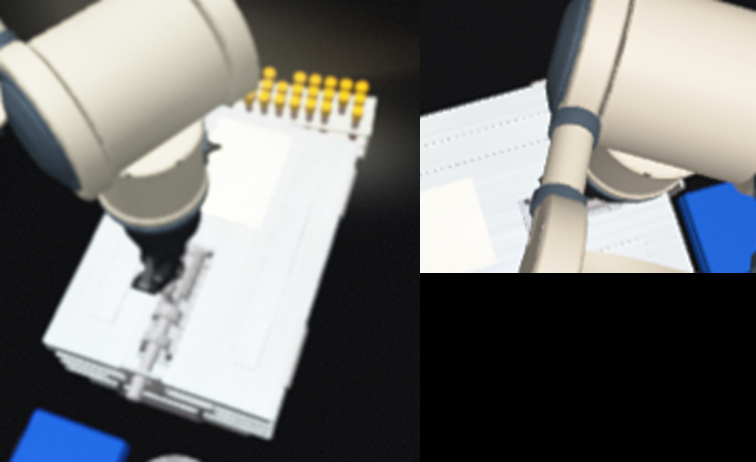

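The rod now runs through the keeper, seen at about (135,385) in the scene crop. Force rose to 26 N at the predicted end of travel, so the bolt is across. Next I back off and go round to the near side of the knob.

Request:
move_arm(fingers=[1,1,1,1,1], offset=[[0,0.05,0],[0,0.05,-0.13],[0.12,0.0,-0.13],[0.12,-0.06,-0.13],[0.12,-0.06,-0.13]], angular=[[0,0,0],[0,0,0],[0,0,0],[0,0,0],[0,0,0]])

```text
time: 7.55
tcp_pos: [0.5327, -0.146, 0.252]
tool_rot: [-0.415, 3.113, -0.001]
ft_force: [0.5, 0.3, -0.2]
finger_gap: -0.0
grasp_force: 0.0
```

```bash
python3 -c "
from h import *
where(); go(ch(-.055,-.105,.195),np.pi+.265)"
```

```text
tcp chest -0.0586 -0.1082
tcp [ 0.5327 -0.146   0.252 ] F [ 0.5  0.3 -0.2] t 7.55
offset [-0.009  0.008  0.142] ang [-0.001  0.    -0.   ]
```

Request:
move_arm(fingers=[1,1,1,1,1], offset=[[-0.009,0.008,0.09],[-0.009,0.008,0.142],[-0.009,0.008,0.142],[-0.04,0.008,0.142],[-0.065,0.008,0.142]], angular=[[0,0,0],[0,0,0],[0,0,0],[0,0,0],[0,0,0]])

```text
time: 8.18
tcp_pos: [0.558, -0.1345, 0.1962]
tool_rot: [-0.418, 3.112, -0.001]
ft_force: [-0.7, 0.2, 1.4]
finger_gap: 0.0001
grasp_force: 0.4
```

Request:
move_arm(fingers=[1,1,1,1,1], offset=[[-0.02,0,0],[-0.04,0,0],[-0.06,0,0],[-0.08,0,0],[-0.09,0,0]], angular=[[0,0,0],[0,0,0],[0,0,0],[0,0,0],[0,0,0]])

```text
time: 8.8
tcp_pos: [0.5915, -0.1251, 0.195]
tool_rot: [0.418, -3.114, -0.0]
ft_force: [-0.6, -0.3, -0.7]
finger_gap: -0.0001
grasp_force: 0.5
```

```bash
python3 -c "
from h import *
where(); go(ch(.01,-.105,.19),np.pi+.265)"
```

```text
tcp chest 0.0036 -0.1034
tcp [ 0.5915 -0.1251  0.195 ] F [-0.6 -0.3 -0.7] t 8.8
offset [-0.016 -0.004  0.013] ang [ 0.    -0.     0.001]
```

Pushing met almost no resistance, so the handle is going through the notch. I'll push a bit further, then rise, move over the knob and press it down.

Request:
move_arm(fingers=[1,1,1,1,1], offset=[[-0.015,-0.004,0.013],[-0.03,-0.004,0.013],[-0.02,-0.004,0],[-0.02,-0.004,-0.12],[-0.02,-0.004,-0.12]], angular=[[0,0,0],[0,0,0],[0,0,0],[0,0,0],[0,0,0]])

```text
time: 9.43
tcp_pos: [0.6007, -0.1252, 0.2471]
tool_rot: [-0.417, 3.108, -0.004]
ft_force: [0.8, 0.2, -0.2]
finger_gap: -0.0002
grasp_force: 0.0
```

```bash
python3 -c "
from h import *
where(); go(ch(.044,-.105,.243),np.pi+.265)
grab('wrist','w3.png')
f=load('w3.png');print(proj(f,[ch(.044,-.105,.167),ch(-.01,-.105,.174),ch(.037,-.105,.186)]))"
```

```text
tcp chest 0.0125 -0.106
tcp [ 0.6007 -0.1252  0.2471] F [ 0.8  0.2 -0.2] t 9.425
offset [-0.079  0.002  0.011] ang [-0.002  0.003  0.001]
[[254.28746513 245.04685079]
 [254.34517352 175.15187432]
 [254.25252404 246.8528535 ]]
```

View pics/w3.png

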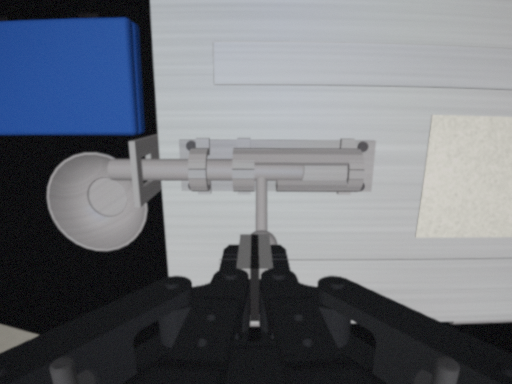

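The wrist view shows the handle leaning through the notch, with the knob at about (263,243), and the rod through the keeper at about (145,170). Now press the knob down.

Request:
move_arm(fingers=[1,1,1,1,1], offset=[[-0.08,0.008,0],[-0.08,0.008,0.06],[-0.08,0.008,0.12],[-0.08,0.008,0.15],[-0.08,0.008,0.17]], angular=[[0,0,0],[0,0,0],[0,0,0],[0,0,0],[0,0,0]])

```text
time: 10.1
tcp_pos: [0.6294, -0.1132, 0.1753]
tool_rot: [-0.417, 3.113, -0.0]
ft_force: [-6.6, 2.4, 36.0]
finger_gap: 0.0004
grasp_force: 18.2
```

Request:
move_arm(fingers=[1,1,1], offset=[[0,0,0.004],[0,0,0.008],[0,0,0.008]], angular=[[0,0,0],[0,0,0],[0,0,0]])

```text
time: 10.48
tcp_pos: [0.6297, -0.1133, 0.1751]
tool_rot: [-0.417, 3.111, -0.002]
ft_force: [-13.7, 3.2, 37.4]
finger_gap: 0.0005
grasp_force: 18.4
```

```bash
python3 -c "
from h import *
where(); go(ch(.044,-.105,.178),np.pi+.265)"
```

```text
tcp chest 0.0436 -0.1021
tcp [ 0.6297 -0.1133  0.1751] F [-13.7   3.2  37.4] t 10.475
offset [-0.001 -0.007 -0.007] ang [-0.001  0.002  0.001]
```

The handle is at its stop. To be safe, I'll nudge the lying knob towards -y from the side, to confirm the bolt is at its end stop.

Request:
move_arm(fingers=[1,1,1,1,1], offset=[[0,0,-0.1],[0,0.12,-0.1],[0,0.12,0.015],[0,0.12,0.015],[0,0.09,0.015]], angular=[[0,0,0],[0,0,0],[0,0,0],[0,0,0],[0,0,0]])

```text
time: 11.1
tcp_pos: [0.6203, -0.0788, 0.1672]
tool_rot: [-0.418, 3.113, -0.0]
ft_force: [-0.7, -0.6, 0.8]
finger_gap: -0.0001
grasp_force: 0.0
```

Request:
move_arm(fingers=[1,1,1,1,1], offset=[[0,-0.01,0],[0,-0.02,0],[0,-0.026,0],[0,-0.032,0],[0,-0.032,0]], angular=[[0,0,0],[0,0,0],[0,0,0],[0,0,0],[0,0,0]])

```text
time: 11.72
tcp_pos: [0.6231, -0.0908, 0.1659]
tool_rot: [0.417, -3.114, -0.0]
ft_force: [0.2, 0.7, 0.5]
finger_gap: 0.0
grasp_force: 0.0
```

```bash
python3 -c "
from h import *
where(); go(ch(.044,-.080,.167),np.pi+.265)"
```

```text
tcp chest 0.0431 -0.0787
tcp [ 0.6231 -0.0908  0.1659] F [0.2 0.7 0.5] t 11.725
offset [-0.002 -0.003 -0.003] ang [ 0.    -0.     0.001]
```

Request:
move_arm(fingers=[1,1,1,1], offset=[[0,-0.005,0],[0,-0.009,0],[0,-0.009,0],[0,-0.009,0]], angular=[[0,0,0],[0,0,0],[0,0,0],[0,0,0]])

```text
time: 12.22
tcp_pos: [0.6238, -0.0934, 0.1658]
tool_rot: [0.418, -3.113, -0.002]
ft_force: [-0.5, 5.8, 0.2]
finger_gap: 0.0002
grasp_force: 2.9
```

```bash
python3 -c "
from h import *
where()"
```

```text
tcp chest 0.0431 -0.0814
```

That confirms the end stop. Retract clear of everything and take a last look.

Request:
move_arm(fingers=[1,1,1,1,1], offset=[[0,0.05,0],[0,0.05,-0.15],[0,0.05,-0.3],[0.15,0.15,-0.3],[0.3,0.25,-0.3]], angular=[[0,0,0],[0,0,0],[0,0,0],[0,0,0],[0,0,0]])

```text
time: 12.85
tcp_pos: [0.4988, -0.0343, 0.2864]
tool_rot: [-0.418, 3.112, -0.001]
ft_force: [-0.6, 1.5, 0.6]
finger_gap: 0.0001
grasp_force: 0.0
```

Request:
move_arm(fingers=[1,1,1,1], offset=[[0.15,0.1,0],[0.3,0.2,0],[0.3,0.2,0],[0.3,0.2,0]], angular=[[0,0,0],[0,0,0],[0,0,0],[0,0,0]])

```text
time: 13.35
tcp_pos: [0.3626, 0.0108, 0.2863]
tool_rot: [-0.419, 3.113, -0.001]
ft_force: [0.8, -0.0, 0.9]
finger_gap: -0.0003
grasp_force: 0.0
```

```bash
python3 -c "
from h import *
ims=[]
for n,c in(('scene',(120,110,200,260)),('top',(130,90,320,170))):
    grab(n,n+'4.png'); x,y,w,h=c; k=2.0 if n=='scene' else 1.2
    ims.append(cv2.resize(cv2.imread('pics/'+n+'4.png')[y:y+h,x:x+w],None,fx=k,fy=k,interpolation=cv2.INTER_CUBIC))
ims[1]=cv2.copyMakeBorder(ims[1],0,ims[0].shape[0]-ims[1].shape[0],0,0,cv2.BORDER_CONSTANT)
cv2.imwrite('pics/c4.png',cv2.hconcat(ims))"
```

```text
(no output)
```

View pics/c4.png

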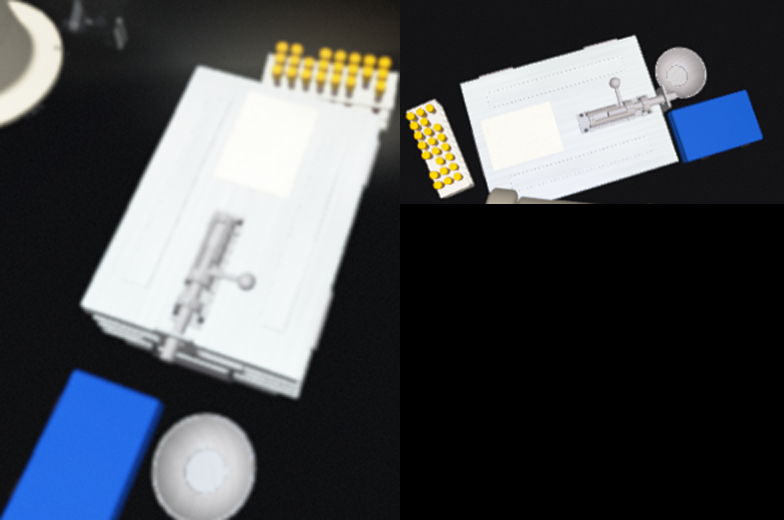

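The lid is shut, the rod is through the keeper (165,350), and the handle lies down with its knob at (246,281). The rack, dish and case haven't moved.

```bash
python3 -c "
from rig import env
print(env.job_done())"
```

```text
the job is handed in; nothing more can be done
None
```

The chest is locked and the job is handed in: the lid is pressed shut, the bolt is fully across into the keeper, the handle lies down at its stop, and the rack, dish and case were left where they were.

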